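Fold the lid stay and shut the hall box

ROBOT

A 6-joint arm with a two-finger parallel gripper is mounted at the origin on the work surface. World frame = base frame: x ahead of the robot, y to its left, z up, the work surface at z = 0. Lengths are in m, angles in rad, forces in N, time in s.
With the tool pointing down it reaches from about 0.3 to 0.875 m from the base axis. Payload 6.4 kg.
Tool frame: the origin (TCP) lies at the very end of the fingers, on their centre line; the grasp point (between the pads) lies arm.grip_depth behind it (arm.grip_depth is the distance from the TCP to the grasp point, in m); z points along the fingers, y is the line along which they close (so a half turn about z gives the same grasp; the last joint's range is limited). The gripper opens to 88 mm and grips with 3 to 60 N. Pads are 18 mm wide; open, the fingers measure 123 mm over their backs; the gripper's body (75 mm by 187 mm) begins 45 mm behind the grasp point.
Start: joints at [-1.351, 0.181, 1.607, -0, 1.354, -0.206], TCP at [0.238, -0.524, 0.239] pointing down, gripper open.
Joint ranges: [-2.99, 2.99], [-0.89, 2.07], [0.3, 2.58], [-1.14, 4.28], [0, 2.63], [-3.12, 3.12]. Speed limits (rad/s): [2.57, 2.57, 3.01, 3.14, 3.14, 3.14].

INTERFACE

Orientations are given as a unit quaternion [w, x, y, z].
In Python, from workcell import arm, imaging, job gives the robot as it stands.
- The arm moves only by the tool carry_out, never from a script. Its argument "deltas" is a list of rows, each a list of 7 numbers: the shift along the tool's x, y, z normalised to -1 to 1, where 1 is 20 mm, then the turn, a rotation vector about the tool's x, y, z normalised to -1 to 1, where 1 is 4 degrees, then the closure, from -1 (fully open) to 1 (shut), so that 0 is half open. In form: [[tx, ty, tz, ax, ay, az, claw], ...]. A call has 1 to 10 rows; each row shifts and turns the commanded pose from where the row before left it, along the tool's axes as they then stand; what a row does not reach is not made up. A row lasts 1/8 s, in which the tool goes at most 62.5 mm and 10.7 degrees, less where a joint would pass 70% of its speed; a pose out of reach is approached as far as the arm can. A call with a number of a shift or a turn outside -1 to 1 is refused whole. A call with a gripper value outside its range is refused whole. The fingers move at their own pace and stop on an object; the grip force is fixed at half the most. Time passes only in rows, so rows that do not move let the fingers close. It gives the time, the measured TCP pose, the force, the opening and the grip force at its end, in the units of the state.
- arm.sense(): the state, without advancing time (a new reading comes with each control period).
- imaging.get_image(name): name is "scene" or "top" or "wrist"; returns a dict with "image" (400x640x3 uint8, red, green, blue), "range_z" (400x640 float32, m along the optical axis (not along the pixel's ray), 0 where there is no reading), "fx", "fy", "cx", "cy" (pixels), "k1" (the pictures are not rectified: a ray, as slopes to the right and down, at radius r is drawn at 1 + k1 r^2 times it, then the intrinsics apply), "xyz" and "orientation" of the camera in the world. Camera axes: x right, y down, z forward; pixel columns grow to the right and rows downward; lengths in m; the calibration is good to about 2 mm. A picture is of the moment at which its call begins.
- job.job_done(): hands the job in; it is judged then, once.
The state is a dict: "time": time; "joint_positions": joint angles; "dq": joint speeds; "joint_torque": joint torques, N m; "position": TCP position; "orientation": TCP orientation; "force": force on the tool from outside, world axes, zero at the start; "moment": the same for the moment, N m; "finger_gap": opening from 0.0 (shut) to 1.0 (fully open); "grasp_force": force on a finger pad.
Only numpy, scipy, OpenCV 4.12 (cv2) and the standard library are available. Lean on these libraries where they do the work, as an engineer would, in place of code of your own. Each camera call takes 0.05 s, during which the arm holds its last target. There are 200 camera calls.

TASK

The wooden box on the hall console stands open, its lid propped by a folding metal stay. Lift the stay's knee by its pin, up and towards the box's front, past centre until it unlocks and stays folded, then lower the lid gently without slamming or forcing it, press it home onto the rubber stop with a firm push of about 10 N for a moment, and let go. Leave the other things on the console and in the box where they are.

Things in the scene. Friction and masses are not known exactly. Their poses are not given: they have to be found in the camera images.
- box: Fixed wooden box, 245 mm deep (its x), 300 mm wide (its y), 75 mm high, walls and floor 10 mm thick. Origin: centre of its underside; own -x is its front (faces the robot at yaw 0), +y its left side seen from the robot, +z up. Hinge along the back rim, stay inside the left wall. A rubber stop strip lies along the front rim.
- lid (a joint): Lid angle in rad: 0 as found, standing 88 degrees (1.536 rad) above horizontal; grows as it comes down; 1.536 would be flat on the rim, but the rubber stop is met at some 1.455 to 1.52. A stiff friction hinge keeps the lid where it is left: 3 to 8 N at its free edge bring it down once the stay is unlocked. Locked, it won't come down. Over 20 N on the lid damages it.
- lid_hinge (a point): Point on the hinge axis at mid-width, 75 mm above the table, level with the rim, at box (122, 0, 75) mm. The lid's underside passes through this axis. Its axes turn with the lid: own -x runs from the hinge to the free edge, own +z points out of the lid's outer face.
- lid_edge (a point): Middle of the free edge of the lid (wooden panel 249 x 304 mm, 10 mm thick, about 0.4 kg), on its outer face: 247 mm from the hinge axis along the lid, 10 mm out from the underside. Top of the lid while open, front of its top face when shut. To bring the lid down, push its outer (back) face near this edge from behind, later from above.
- stay_pin (a point): Middle of the round steel pin, 12 mm in diameter, 42 mm long, level along the box's y, that sticks out from the stay's knee towards the middle of the box; 45 mm above the rim while locked. It moves on an arc of radius 98 mm about the stay's lower pivot; to unlock it goes up and to the box's front, at first 37 degrees above horizontal, against about 6 N.
- stay_pivot (a point): The stay's lower pivot, fixed inside the left wall of the box at box (-8, 134, 50) mm; the knee and its pin swing about it, about an axis along the box's y.
- knee (a joint): Fold angle of the stay's knee in rad: 0 locked (0.25 rad past straight, on its stop), 0.25 straight, growing as it folds. Let go too early it falls back into lock; beyond 0.6 it stays folded. About 3.2 when the lid is shut.
- stop (a joint): How far the rubber stop strip (7 mm by 200 mm, along the top of the box's front wall) is squeezed, m: 0 free, 0.003 at most. Its top stands 4 to 19 mm above the rim, set differently each time and not measured: find it by feel. It squeezes about 1 mm per 5 N. Pressed home with about 10 N and let go, the lid rests on it, squeezing it 0.3 to 1 mm.

How it is judged:
By the outcome, as a careful person would: the job done as asked, in the order asked, and still so for the second after the job is handed in, with the robot touching nothing.
It also fails if it takes over 72 s, if anything falls off the work surface, if the arm or the gripper's body presses on something with over 40 N, if the wrist force passes 120 N, or if a joint passes its speed limit or range.

## Working session

There is one attempt and no reset: what is moved stays moved. The work goes in short steps, Python scripts to look and compute and a tool call to move; the robot and the scene stay as the last step left them, time stands still between calls to the robot, and variables do not carry over. Pictures are saved under pics/ and viewed, at most 10 in all, crops included, and the job is handed in when it is done.

Besides the shell and the picture viewer there is one more tool, called after "Emit:" by a JSON object that holds its "op" and its "data". carry_out: Moves the arm, as the interface text tells. Its arguments: {"type":"object","properties":{"deltas":{"type":"array","items":{"type":"array","items":{"type":"number","minimum":-1,"maximum":1}}}},"required":["deltas"]}

```bash
mkdir -p pics; ls
python3 - <<'E'
from workcell import arm, imaging
import cv2,numpy as np
s=arm.sense();print(s,arm.grip_depth)
for n in("scene","top"):
    d=imaging.get_image(n);cv2.imwrite(f"pics/{n}0.png",d["image"][:,:,::-1]);np.savez(f"{n}0.npz",**d)
    print(n,{k:v for k,v in d.items() if k not in("image","range_z")})
E
```

```text
pics
{'time': 0.0, 'joint_positions': array([-1.35130197e+00,  1.81484355e-01,  1.60796844e+00, -1.23189638e-05,
        1.35379286e+00, -2.06308629e-01]), 'dq': array([-0.00063801,  0.00024088,  0.00029061, -0.00127689,  0.00118412,
       -0.00014861]), 'joint_torque': array([-1.74117220e-03, -4.33874452e+01, -3.41845465e+01,  7.01637799e-02,
        3.86259856e-02, -1.49019434e-04]), 'position': array([ 0.23739847, -0.52313998,  0.23786113]), 'orientation': array([-8.26442517e-04,  9.77421339e-01,  2.11297995e-01, -1.14627563e-05]), 'force': array([-0.03831081,  0.22353703,  0.15945942]), 'moment': array([0.00145252, 0.01564629, 0.02969765]), 'grasp_force': 0.0, 'finger_gap': 1.0011878684965732} 0.0187
scene {'fx': 393.8994498969787, 'fy': 393.8994498969787, 'cx': 319.7596434051306, 'cy': 206.23519251789955, 'k1': -0.018609052552668322, 'xyz': array([ 0.84071618, -0.18599572,  0.74583413]), 'orientation': array([-0.27233802,  0.86509808,  0.40332309, -0.12152282])}
top {'fx': 424.08572361000915, 'fy': 424.08572361000915, 'cx': 322.4042894465747, 'cy': 199.41635824093675, 'k1': 0.037588214844508715, 'xyz': array([0.49962836, 0.02846545, 1.01064365]), 'orientation': array([-0.02575963,  0.71257015, -0.70056345,  0.028126  ])}
```

View pics/scene0.png

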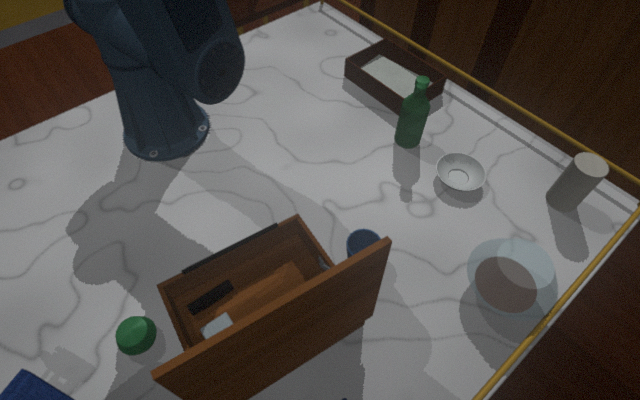

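View pics/top0.png

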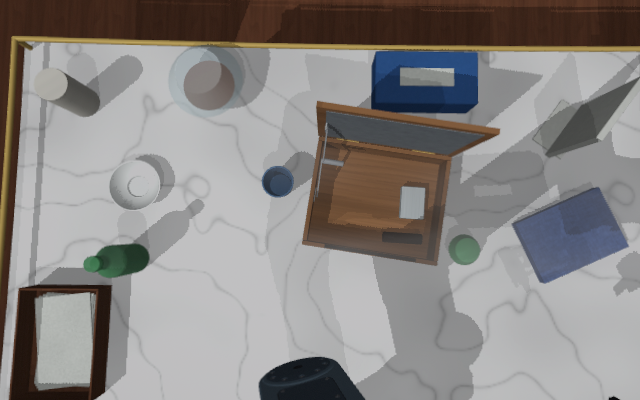

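The scene view shows the lid from behind. In the top view the box's front corners are near (303,243) and (437,264), and the pin near (332,162). A blue cup at (278,181) stands on the left and a blue carton at (425,80) stands behind the lid.

```bash
cat > h.py <<'E'
import numpy as np,cv2
from scipy.spatial.transform import Rotation as R
def rot(q): return R.from_quat(np.roll(q,-1))
def ray(d,u,v):
    x,y=(u-d["cx"])/d["fx"],(v-d["cy"])/d["fy"]; r=np.hypot(x,y); s=r
    for _ in range(10): s=r/(1+d["k1"]*s*s)
    k=s/r if r>0 else 1
    return np.array([x*k,y*k,1.])
def onz(d,u,v,z):
    w=rot(d["orientation"]).apply(ray(d,u,v)); o=d["xyz"]; return o+w*(z-o[2])/w[2]
def dep(d,u,v): return d["xyz"]+rot(d["orientation"]).apply(ray(d,u,v)*d["range_z"][int(round(v)),int(round(u))])
def proj(d,p):
    c=rot(d["orientation"]).inv().apply(np.asarray(p)-d["xyz"]); x,y=c[:2]/c[2]; k=1+d["k1"]*(x*x+y*y)
    return d["fx"]*x*k+d["cx"],d["fy"]*y*k+d["cy"]
E
python3 - <<'E'
from h import *
d=np.load("top0.npz")
for n,p in dict(FL=(303,243),FR=(437,264),BR=(452,157),pin0=(326,161),pin1=(342,163),pin=(333,162)).items(): print(n,onz(d,*p,.12 if 'pin' in n else .075).round(4),dep(d,*p).round(4))
for n,p in dict(cup=(278,181),blue=(425,65),blue2=(475,105),blue3=(375,108),lidL=(319,102),lidR=(498,130),green=(464,248)).items(): print(n,dep(d,*p).round(4))
im=d["image"][85:285,240:520][:,:,::-1];cv2.imwrite("pics/c1.png",cv2.resize(im,None,fx=2.8,fy=2.8,interpolation=cv2.INTER_CUBIC))
E
```

```text
FL [0.4745 0.0669 0.075 ] [0.4745 0.0669 0.0755]
FR [ 0.4341 -0.2264  0.075 ] [ 0.4289 -0.2465  0.0015]
BR [ 0.6706 -0.2606  0.075 ] [ 0.6843 -0.2838  0.    ]
pin0 [0.6495 0.0198 0.12  ] [0.6488 0.0199 0.1243]
pin1 [ 0.6458 -0.0142  0.12  ] [ 0.6447 -0.0139  0.1266]
pin [0.6476 0.0049 0.12  ] [0.6465 0.0051 0.1265]
cup [0.6185 0.1322 0.0062]
blue [ 0.8773 -0.1993  0.0796]
blue2 [ 0.7916 -0.3153  0.0664]
blue3 [ 0.7897 -0.0932  0.0392]
lidL [0.7134 0.0349 0.323 ]
lidR [ 0.6715 -0.2598  0.3211]
green [ 0.4692 -0.2925  0.0538]
```

View pics/c1.png

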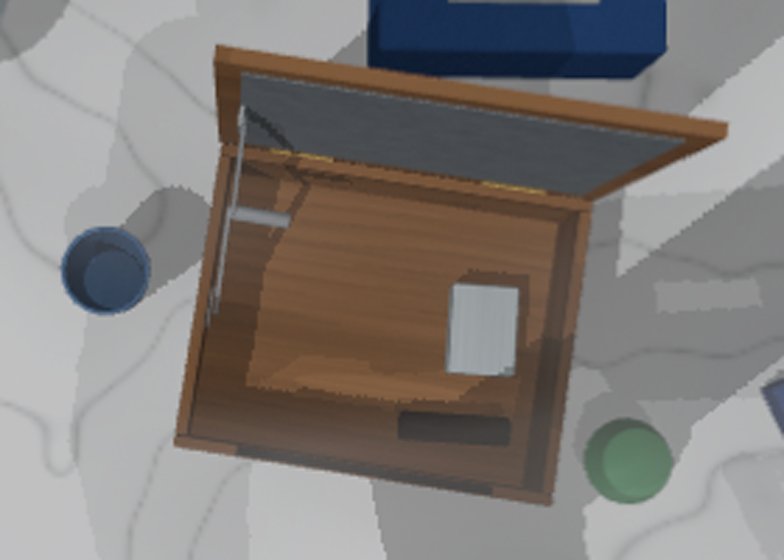

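The crop confirms the layout: box yaw is about −8°, the pin runs from the left-wall stay at crop (232,213) to its tip at (290,220), and the space around the pin is free. I'll grip the pin with the tool tilted 45°, so the gripper's body stays clear of the lid and stay.

```bash
cat >> h.py <<'E'
import json
yaw=np.radians(-8.0)
bx=np.array([np.cos(yaw),np.sin(yaw),0]);by=np.array([-bx[1],bx[0],0]);up=np.array([0,0,1.])
O=np.array([.5756,-.0968,0])
def W(p): return O+np.array(p)@np.array([bx,by,up])
def B(w): return np.array([bx,by,up])@(np.asarray(w)-O)
def tool(t):
    t=np.radians(t);c,s=np.cos(t),np.sin(t)
    return R.from_matrix(np.array([by,c*bx+s*up,s*bx-c*up]).T)
def rows(p,q,p1,q1,n,claw,nd=2):
    "straight line, even turn; rows rounded, errors not accumulated"
    p0,q0=p.copy(),q; dv=(q0.inv()*q1).as_rotvec(); out=[]
    for i in range(1,n+1):
        pt,qt=p0+(p1-p0)*i/n,q0*R.from_rotvec(dv*i/n)
        a=np.round(q.inv().apply(pt-p)/.02,nd); r=np.round((q.inv()*qt).as_rotvec()/np.radians(4),nd)
        p=p+q.apply(a*.02); q=q*R.from_rotvec(r*np.radians(4)); out.append([*a,*r,claw])
    out=(np.array(out)+0.).tolist()
    print("max",np.abs(np.array(out)[:,:6]).max())
    for i in range(0,n,10): print(json.dumps(out[i:i+10]).replace(" ",""))
    return p,q
def now():
    from workcell import arm
    s=arm.sense(); print(round(s["time"],2),s["position"].round(4),"F",s["force"].round(1),"gap",round(float(s["finger_gap"]),2),round(float(s["grasp_force"]),1)); return s["position"].copy(),rot(s["orientation"])
E
python3 - <<'E'
from h import *
p,q=now(); rows(p,q,np.array([.563,.005,.203]),tool(45),34,0,1)
E
```

```text
0.1 [ 0.2374 -0.5232  0.2379] F [ 1.2 -0.1  0. ] gap 1.0 0.0
max 0.9
[[0.8,-0.5,0.1,-0.3,0.2,-0.4,0.0],[0.7,-0.5,0.0,-0.3,0.1,-0.4,0.0],[0.8,-0.5,0.1,-0.3,0.2,-0.4,0.0],[0.8,-0.4,0.0,-0.3,0.2,-0.4,0.0],[0.8,-0.4,0.1,-0.3,0.1,-0.4,0.0],[0.8,-0.4,0.0,-0.3,0.2,-0.4,0.0],[0.9,-0.4,0.1,-0.3,0.2,-0.4,0.0],[0.8,-0.4,0.0,-0.3,0.1,-0.4,0.0],[0.8,-0.3,0.1,-0.3,0.2,-0.4,0.0],[0.9,-0.3,0.0,-0.3,0.2,-0.4,0.0]]
[[0.9,-0.3,0.1,-0.3,0.1,-0.4,0.0],[0.8,-0.3,0.0,-0.3,0.2,-0.4,0.0],[0.9,-0.2,0.1,-0.3,0.2,-0.4,0.0],[0.9,-0.3,0.1,-0.3,0.1,-0.4,0.0],[0.9,-0.2,0.1,-0.3,0.2,-0.4,0.0],[0.9,-0.2,0.1,-0.3,0.1,-0.4,0.0],[0.9,-0.1,0.1,-0.3,0.2,-0.4,0.0],[0.9,-0.1,0.1,-0.3,0.2,-0.4,0.0],[0.9,-0.1,0.1,-0.3,0.1,-0.4,0.0],[0.9,-0.1,0.1,-0.3,0.2,-0.4,0.0]]
[[0.9,-0.1,0.1,-0.3,0.2,-0.4,0.0],[0.9,0.0,0.2,-0.3,0.1,-0.4,0.0],[0.9,-0.1,0.1,-0.4,0.2,-0.4,0.0],[0.9,0.0,0.2,-0.3,0.2,-0.4,0.0],[0.9,0.1,0.1,-0.3,0.1,-0.4,0.0],[0.9,0.0,0.2,-0.3,0.2,-0.4,0.0],[0.9,0.1,0.2,-0.3,0.2,-0.4,0.0],[0.9,0.1,0.2,-0.3,0.1,-0.4,0.0],[0.8,0.1,0.2,-0.3,0.2,-0.4,0.0],[0.9,0.1,0.2,-0.3,0.2,-0.4,0.0]]
[[0.9,0.1,0.3,-0.3,0.1,-0.4,0.0],[0.9,0.2,0.2,-0.3,0.2,-0.4,0.0],[0.8,0.2,0.3,-0.3,0.2,-0.4,0.0],[0.9,0.2,0.3,-0.3,0.1,-0.4,0.0]]
```

Emit:
{"op": "carry_out", "data": {"deltas": [[0.8,-0.5,0.1,-0.3,0.2,-0.4,0.0],[0.7,-0.5,0.0,-0.3,0.1,-0.4,0.0],[0.8,-0.5,0.1,-0.3,0.2,-0.4,0.0],[0.8,-0.4,0.0,-0.3,0.2,-0.4,0.0],[0.8,-0.4,0.1,-0.3,0.1,-0.4,0.0],[0.8,-0.4,0.0,-0.3,0.2,-0.4,0.0],[0.9,-0.4,0.1,-0.3,0.2,-0.4,0.0],[0.8,-0.4,0.0,-0.3,0.1,-0.4,0.0],[0.8,-0.3,0.1,-0.3,0.2,-0.4,0.0],[0.9,-0.3,0.0,-0.3,0.2,-0.4,0.0]]}}

```text
time: 1.35
position: [0.3342, -0.3679, 0.2287]
orientation: [0.09, 0.931, 0.344, 0.08]
force: [0.1, -0.3, 0.1]
finger_gap: 0.501
grasp_force: 0.0
```

Emit:
{"op": "carry_out", "data": {"deltas": [[0.9,-0.3,0.1,-0.3,0.1,-0.4,0.0],[0.8,-0.3,0.0,-0.3,0.2,-0.4,0.0],[0.9,-0.2,0.1,-0.3,0.2,-0.4,0.0],[0.9,-0.3,0.1,-0.3,0.1,-0.4,0.0],[0.9,-0.2,0.1,-0.3,0.2,-0.4,0.0],[0.9,-0.2,0.1,-0.3,0.1,-0.4,0.0],[0.9,-0.1,0.1,-0.3,0.2,-0.4,0.0],[0.9,-0.1,0.1,-0.3,0.2,-0.4,0.0],[0.9,-0.1,0.1,-0.3,0.1,-0.4,0.0],[0.9,-0.1,0.1,-0.3,0.2,-0.4,0.0]]}}

```text
time: 2.6
position: [0.4305, -0.212, 0.2179]
orientation: [0.177, 0.854, 0.465, 0.154]
force: [0.1, 0.4, 0.0]
finger_gap: 0.501
grasp_force: 0.0
```

Emit:
{"op": "carry_out", "data": {"deltas": [[0.9,-0.1,0.1,-0.3,0.2,-0.4,0.0],[0.9,0.0,0.2,-0.3,0.1,-0.4,0.0],[0.9,-0.1,0.1,-0.4,0.2,-0.4,0.0],[0.9,0.0,0.2,-0.3,0.2,-0.4,0.0],[0.9,0.1,0.1,-0.3,0.1,-0.4,0.0],[0.9,0.0,0.2,-0.3,0.2,-0.4,0.0],[0.9,0.1,0.2,-0.3,0.2,-0.4,0.0],[0.9,0.1,0.2,-0.3,0.1,-0.4,0.0],[0.8,0.1,0.2,-0.3,0.2,-0.4,0.0],[0.9,0.1,0.2,-0.3,0.2,-0.4,0.0]]}}

```text
time: 3.85
position: [0.5246, -0.0568, 0.2077]
orientation: [0.26, 0.746, 0.569, 0.227]
force: [-1.0, -0.3, -0.1]
finger_gap: 0.498
grasp_force: 0.0
```

Emit:
{"op": "carry_out", "data": {"deltas": [[0.9,0.1,0.3,-0.3,0.1,-0.4,0.0],[0.9,0.2,0.2,-0.3,0.2,-0.4,0.0],[0.8,0.2,0.3,-0.3,0.2,-0.4,0.0],[0.9,0.2,0.3,-0.3,0.1,-0.4,0.0],[0,0,0,0,0,0,0]]}}

```text
time: 4.47
position: [0.5634, 0.0069, 0.2021]
orientation: [0.29, 0.697, 0.606, 0.251]
force: [-0.7, 0.6, 0.4]
finger_gap: 0.499
grasp_force: 0.0
```

Run:
```python
from h import *
from workcell import imaging
p,q=now(); print((q.inv()*tool(45)).as_rotvec(degrees=True).round(1))
d=imaging.get_image("wrist");np.savez("w1.npz",**d);cv2.imwrite("pics/w1.png",d["image"][:,:,::-1])
print(d["xyz"],proj(d,W([.058,.1,.1205])))
```

```text
4.47 [0.5634 0.0069 0.2021] F [-0.7  0.6  0.4] gap 0.5 0.0
[0.1 0.1 0. ]
[0.47213551 0.10097835 0.30403253] (np.float64(324.75830896057073), np.float64(194.39475078367306))
```

View pics/w1.png

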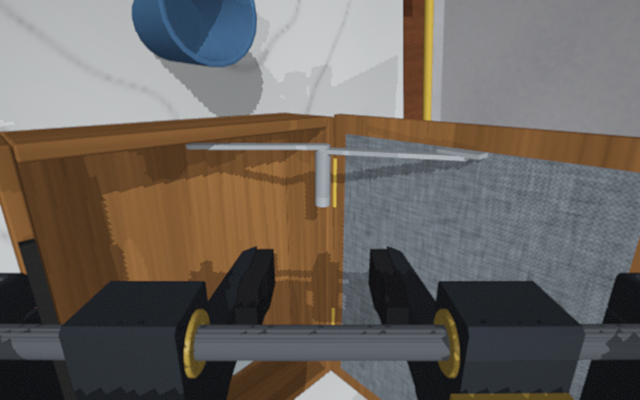

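The wrist view shows the pin at columns 316–329, rows 150–206. My predicted grasp point (325,194) falls on it, and the stay's upper end is at (485,155).

Run:
```python
from h import *
d=np.load("w1.npz")
for p in [(322,160),(322,175),(322,190),(322,202),(480,156),(400,155),(250,148)]: print(p,(B(dep(d,*p))*1000).round(1))
for b in [(.058,.1,.1205),(.055,.1,.1205),(.058,.088,.1205)]: print(proj(d,W(b)))
p,q=now(); rows(p,q,W([.057,.1,.1205])+.013*tool(45).apply([0,0,1]),tool(45),10,0,2)
```

```text
(322, 160) [ 52.1 128.6 123.3]
(322, 175) [ 52.9 116.9 122.5]
(322, 190) [ 52.7 105.2 122.7]
(322, 202) [ 53.1  95.3 122.3]
(480, 156) [101.4 138.  218.6]
(400, 155) [ 80.8 135.1 171.7]
(250, 148) [ 15.8 137.3  84.3]
(np.float64(324.75830896057073), np.float64(194.39475078367306))
(np.float64(322.06422137746057), np.float64(195.20309659189445))
(np.float64(324.712968112755), np.float64(208.8123345537043))
4.53 [0.5634 0.0063 0.2023] F [-0.3  0.7  0.1] gap 0.5 0.0
max 0.65
[[0.0,0.01,0.65,0.0,0.0,0.0,0.0],[0.0,0.0,0.65,0.0,0.01,0.0,0.0],[0.0,0.01,0.65,0.01,0.0,0.0,0.0],[0.0,0.0,0.65,0.0,0.01,0.0,0.0],[0.0,0.01,0.65,0.0,0.0,0.0,0.0],[0.0,0.0,0.65,0.0,0.0,0.0,0.0],[-0.01,0.01,0.65,0.0,0.01,-0.01,0.0],[0.0,0.0,0.64,0.0,0.0,0.0,0.0],[0.0,0.01,0.65,0.01,0.0,0.0,0.0],[0.0,0.0,0.65,0.0,0.01,0.0,0.0]]
```

Emit:
{"op": "carry_out", "data": {"deltas": [[0,0,0.65,0,0,0,0],[0,0,0.65,0,0,0,0],[0,0,0.65,0,0,0,0],[0,0,0.65,0,0,0,0],[0,0,0.65,0,0,0,0],[0,0,0.65,0,0,0,0],[0,0,0.65,0,0,0,0],[0,0,0.65,0,0,0,0],[0,0,0.65,0,0,0,0],[0,0,0.65,0,0,0,0]]}}

```text
time: 5.78
position: [0.6552, -0.0088, 0.1112]
orientation: [0.291, 0.698, 0.604, 0.251]
force: [0.2, 0.7, -0.3]
finger_gap: 0.502
grasp_force: 0.0
```

Emit:
{"op": "carry_out", "data": {"deltas": [[0,0,0,0,0,0,0.3],[0,0,0,0,0,0,0.5],[0,0,0,0,0,0,0.6],[0,0,0,0,0,0,0.7]]}}

```text
time: 6.28
position: [0.6548, -0.0079, 0.1115]
orientation: [0.291, 0.698, 0.605, 0.251]
force: [0.2, -0.0, -0.5]
finger_gap: 0.149
grasp_force: 0.0
```

Emit:
{"op": "carry_out", "data": {"deltas": [[0,0,0,0,0,0,0.8],[0,0,0,0,0,0,1],[0,0,0,0,0,0,1]]}}

```text
time: 6.65
position: [0.6547, -0.0079, 0.1111]
orientation: [0.291, 0.698, 0.605, 0.251]
force: [-4.5, 0.9, 3.3]
finger_gap: 0.124
grasp_force: 30.0
```

Run:
```python
from h import *
p,q=now(); print((B(p-.013*q.apply([0,0,1]))*1000).round(1))
c=np.array([-.008,.134,.05]); g=W(np.array([0,0,0]))
b=B(p-.013*q.apply([0,0,1])); r=b-c; L=np.hypot(r[0],r[2]); print(L,np.degrees(np.arctan2(r[2],r[0])))
# arc rows, fixed orientation, 5 deg... each
L=.098;a0=np.arctan2(r[2],r[0]); P=p
for k in range(1,15):
    a=a0+np.radians(2.5)*k
    t=p+np.array([np.cos(a)-np.cos(a0),0,np.sin(a)-np.sin(a0)])@np.array([bx,by,up])*L
    s=np.round(q.inv().apply(t-P)/.02,2); P=P+q.apply(s*.02); print(s.tolist())
```

```text
6.65 [ 0.6547 -0.0079  0.1111] F [-4.5  0.9  3.3] gap 0.12 30.0
[ 56.8  99.1 120.3]
0.09555536746848543 47.32241825665755
[-0.0, -0.01, -0.21]
[-0.0, -0.02, -0.22]
[-0.0, -0.04, -0.21]
[-0.0, -0.04, -0.21]
[-0.0, -0.05, -0.21]
[-0.01, -0.06, -0.2]
[0.0, -0.06, -0.2]
[0.0, -0.08, -0.2]
[0.0, -0.08, -0.2]
[0.0, -0.1, -0.19]
[0.0, -0.1, -0.19]
[-0.0, -0.11, -0.18]
[-0.0, -0.12, -0.18]
[-0.0, -0.12, -0.17]
```

Emit:
{"op": "carry_out", "data": {"deltas": [[0,-0.02,-0.21,0,0,0,1],[0,-0.03,-0.21,0,0,0,1],[0,-0.04,-0.21,0,0,0,1],[0,-0.05,-0.21,0,0,0,1]]}}

```text
time: 7.15
position: [0.642, -0.0062, 0.1218]
orientation: [0.291, 0.698, 0.604, 0.251]
force: [5.9, 0.4, -0.7]
finger_gap: 0.123
grasp_force: 30.0
```

Emit:
{"op": "carry_out", "data": {"deltas": [[0,-0.05,-0.21,0,0,0,1],[0,-0.06,-0.2,0,0,0,1],[0,-0.06,-0.2,0,0,0,1],[0,-0.08,-0.2,0,0,0,1]]}}

```text
time: 7.65
position: [0.6277, -0.0041, 0.1304]
orientation: [0.292, 0.697, 0.604, 0.251]
force: [7.4, 0.8, -1.0]
finger_gap: 0.127
grasp_force: 30.0
```

Run:
```python
from h import *
from workcell import imaging
p,q=now()
d=imaging.get_image("top");np.savez("t2.npz",**d)
im=d["image"][85:285,240:520][:,:,::-1];cv2.imwrite("pics/t2.png",cv2.resize(im,None,fx=2.8,fy=2.8,interpolation=cv2.INTER_CUBIC))
d=imaging.get_image("wrist");np.savez("w2.npz",**d);cv2.imwrite("pics/w2.png",d["image"][:,:,::-1])
```

```text
7.65 [ 0.6277 -0.0041  0.1304] F [ 7.4  0.8 -1. ] gap 0.13 30.0
```

View pics/w2.png

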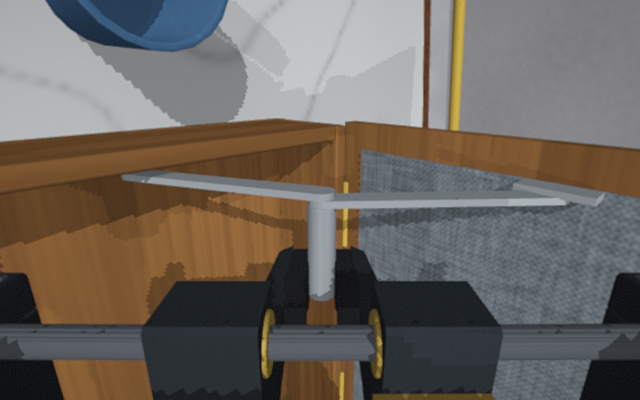

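The pin is still held at (320,260), the knee is visibly bent, and the upper link now slides in a plate at (515–600,190). I'll work out the fold and continue.

Run:
```python
from h import *
for f,ps,pin in (("w1.npz",[(480,156),(400,155)],None),("w2.npz",[(330,203),(450,203),(555,202),(590,199),(200,185)],None)):
    d=np.load(f)
    for p in ps: print(f,p,(B(dep(d,*p))*1000).round(1))
p,q=now(); b=B(p-.013*q.apply([0,0,1])); print(b); r=b-np.array([-.008,.134,.05]); print(np.hypot(r[0],r[2]),np.degrees(np.arctan2(r[2],r[0])))
```

```text
w1.npz (480, 156) [101.4 138.  218.6]
w1.npz (400, 155) [ 80.8 135.1 171.7]
w2.npz (330, 203) [ 29.5 135.7 143.1]
w2.npz (450, 203) [ 64.4 135.  175.7]
w2.npz (555, 202) [ 96.5 134.6 205.2]
w2.npz (590, 199) [ 96.4 138.4 216.1]
w2.npz (200, 185) [  2.2 138.2  90.7]
7.75 [ 0.6275 -0.0041  0.1305] F [3.9 0.7 1.5] gap 0.12 30.0
[0.02925109 0.09910873 0.13959358]
0.09702913665604011 67.4235076535597
```

Emit:
{"op": "carry_out", "data": {"deltas": [[0,-0.09,-0.2,0,0,0,1],[0,-0.1,-0.19,0,0,0,1],[0,-0.1,-0.19,0,0,0,1],[0,-0.11,-0.18,0,0,0,1],[0,0,0,0,0,0,1],[0,0,0,0,0,0,0.7],[0,0,0,0,0,0,0.5],[0,0,0,0,0,0,0.4]]}}

```text
time: 8.75
position: [0.6093, -0.0012, 0.133]
orientation: [0.29, 0.698, 0.605, 0.25]
force: [0.8, 0.1, -0.4]
finger_gap: 0.298
grasp_force: 0.0
```

Run:
```python
from h import *
from workcell import imaging
p,q=now(); print(B(p-.013*q.apply([0,0,1])))
d=imaging.get_image("wrist");np.savez("w3.npz",**d);cv2.imwrite("pics/w3.png",d["image"][:,:,::-1])
```

```text
8.75 [ 0.6093 -0.0012  0.133 ] F [ 0.8  0.1 -0.4] gap 0.3 0.0
[0.01087494 0.09941151 0.14216546]
```

View pics/w3.png

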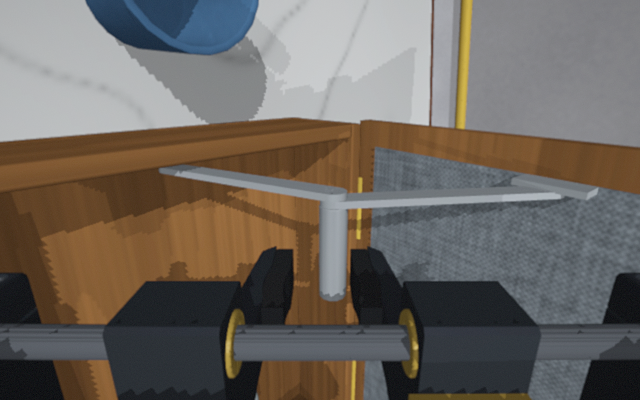

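The pin, at columns 320–346, sits nearer the right finger after opening. I'll check whether it's falling back or resting.

```bash
cat > pin.py <<'E'
from h import *
import sys
from workcell import imaging
def pinpos(d,row):
    # dark-to-bright run of grey metal around the row, return box coords of surface
    im=d["image"][row].astype(int); z=d["range_z"][row]; sat=im.max(1)-im.min(1)
    ok=(sat<25)&(im.mean(1)>90)&(z>0.05)&(z<.4); u=np.where(ok)[0]; u=u[(u>200)&(u<420)]
    g=np.split(u,np.where(np.diff(u)>2)[0]+1); g=max(g,key=len); return g[0],g[-1],(B(dep(d,(g[0]+g[-1])/2,row))*1000).round(1)
if __name__=="__main__":
    d=np.load(sys.argv[1]) if len(sys.argv)>1 else imaging.get_image("wrist")
    for r in (215,230,245): print(r,pinpos(d,r))
    now()
E
python3 pin.py w2.npz; python3 pin.py w3.npz; python3 pin.py
```

```text
215 (np.int64(307), np.int64(335), array([ 26.4, 131. , 141.2]))
230 (np.int64(359), np.int64(419), array([115.4,  89.7, 115.3]))
245 (np.int64(358), np.int64(419), array([115.9,  78.8, 115.3]))
8.8 [ 0.6093 -0.0013  0.133 ] F [-0.1  0.1  0.2] gap 0.3 0.0
215 (np.int64(319), np.int64(347), array([ 11. , 131.5, 147.4]))
230 (np.int64(371), np.int64(419), array([112.8,  83.6, 111.8]))
245 (np.int64(371), np.int64(419), array([112.8,  72.4, 112.7]))
8.8 [ 0.6093 -0.0013  0.133 ] F [-0.1  0.1  0.2] gap 0.3 0.0
215 (np.int64(319), np.int64(347), array([ 11.2, 131.4, 147.2]))
230 (np.int64(371), np.int64(419), array([112.6,  83.6, 111.9]))
245 (np.int64(371), np.int64(419), array([112.9,  72.3, 112.6]))
8.85 [ 0.6094 -0.0013  0.133 ] F [0.4 0.2 0.2] gap 0.3 0.0
```

Emit:
{"op": "carry_out", "data": {"deltas": [[0,0,0,0,0,0,0.1],[0,0,0,0,0,0,0.1],[0,0,0,0,0,0,0.1],[0,0,0,0,0,0,0.1]]}}

```text
time: 9.35
position: [0.61, -0.0014, 0.1338]
orientation: [0.291, 0.698, 0.605, 0.251]
force: [-0.7, 0.1, 0.8]
finger_gap: 0.451
grasp_force: 0.0
```

```bash
python3 pin.py
```

```text
215 (np.int64(317), np.int64(344), array([ 11.5, 131.2, 147.1]))
230 (np.int64(370), np.int64(419), array([112.9,  83.7, 112.9]))
245 (np.int64(369), np.int64(419), array([112.5,  72.5, 113.5]))
9.4 [ 0.61   -0.0014  0.1338] F [0.3 0.4 0.2] gap 0.45 0.0
```

The pin stays put with nothing touching it, so the stay is unlocked. Next I'll retreat and go behind the lid.

Emit:
{"op": "carry_out", "data": {"deltas": [[0,0,-0.5,0,0,0,0.1],[0,0,-1,0,0,0,0.1],[0,0,-1,0,0,0,0.1],[0,0,-1,0,0,0,0.1],[0,0,-1,0,0,0,0.1],[0,0,-1,0,0,0,0.5]]}}

```text
time: 10.15
position: [0.5323, 0.0099, 0.2118]
orientation: [0.291, 0.698, 0.605, 0.251]
force: [0.9, -0.4, -0.5]
finger_gap: 0.357
grasp_force: 0.0
```

```bash
python3 pin.py
python3 - <<'E'
from h import *
p,q=now(); print(B(p))
p,q=rows(p,q,W([.02,.03,.41]),tool(0),14,1,1)
p,q=rows(p,q,W([.185,0,.41]),tool(0),9,1,1)
p,q=rows(p,q,W([.185,0,.295]),tool(0),6,1,1)
E
```

```text
215 (np.int64(355), np.int64(419), array([110.6,  59.5, 133.5]))
230 (np.int64(355), np.int64(419), array([110.6,  44. , 134.5]))
245 (np.int64(354), np.int64(419), array([110.7,  27.8, 135. ]))
10.2 [0.5321 0.0102 0.2134] F [1.5 1.  1. ] gap 0.31 0.0
10.2 [0.5321 0.0102 0.2134] F [1.5 1.  1. ] gap 0.31 0.0
[-0.05799921  0.0999443   0.21337041]
max 0.9
[[-0.3,0.7,-0.3,0.8,0.0,0.0,1.0],[-0.2,0.7,-0.3,0.8,0.0,0.0,1.0],[-0.3,0.6,-0.4,0.8,0.0,0.0,1.0],[-0.2,0.7,-0.4,0.8,0.0,0.0,1.0],[-0.3,0.6,-0.4,0.8,0.0,0.0,1.0],[-0.2,0.6,-0.5,0.8,0.0,0.0,1.0],[-0.3,0.5,-0.5,0.9,0.0,0.0,1.0],[-0.2,0.5,-0.6,0.8,0.0,0.0,1.0],[-0.3,0.5,-0.5,0.8,0.0,0.0,1.0],[-0.2,0.5,-0.6,0.8,0.0,0.0,1.0]]
[[-0.3,0.4,-0.7,0.8,0.0,0.0,1.0],[-0.2,0.4,-0.6,0.8,0.0,0.0,1.0],[-0.3,0.4,-0.7,0.8,0.0,0.0,1.0],[-0.2,0.3,-0.7,0.8,0.0,0.0,1.0]]
max 1.0
[[-0.2,0.9,0.0,0.0,0.0,0.0,1.0],[-0.1,0.9,0.0,0.0,0.0,0.0,1.0],[-0.2,1.0,0.0,0.0,0.0,0.0,1.0],[-0.2,0.9,0.0,0.0,0.0,0.0,1.0],[-0.1,0.9,0.0,0.0,0.0,0.0,1.0],[-0.2,0.9,0.0,0.0,0.0,0.0,1.0],[-0.1,0.9,0.0,0.0,0.0,0.0,1.0],[-0.2,0.9,0.0,0.0,0.0,0.0,1.0],[-0.2,1.0,0.0,0.0,0.0,0.0,1.0]]
max 1.0
[[0.0,0.0,1.0,0.0,0.0,0.0,1.0],[0.0,0.0,0.9,0.0,0.0,0.0,1.0],[0.0,0.0,1.0,0.0,0.0,0.0,1.0],[0.0,0.0,1.0,0.0,0.0,0.0,1.0],[0.0,0.0,0.9,0.0,0.0,0.0,1.0],[0.0,-0.1,1.0,0.0,0.0,0.0,1.0]]
```

Emit:
{"op": "carry_out", "data": {"deltas": [[-0.3,0.7,-0.3,0.8,0,0,1],[-0.2,0.7,-0.3,0.8,0,0,1],[-0.3,0.6,-0.4,0.8,0,0,1],[-0.2,0.7,-0.4,0.8,0,0,1],[-0.3,0.6,-0.4,0.8,0,0,1],[-0.2,0.6,-0.5,0.8,0,0,1],[-0.3,0.5,-0.5,0.9,0,0,1],[-0.2,0.5,-0.6,0.8,0,0,1],[-0.3,0.5,-0.5,0.8,0,0,1],[-0.2,0.5,-0.6,0.8,0,0,1]]}}

```text
time: 11.45
position: [0.5821, -0.0477, 0.3507]
orientation: [0.083, 0.751, 0.651, 0.071]
force: [0.3, -0.2, 0.5]
finger_gap: 0.009
grasp_force: 0.0
```

Emit:
{"op": "carry_out", "data": {"deltas": [[-0.3,0.4,-0.7,0.8,0,0,1],[-0.2,0.4,-0.6,0.8,0,0,1],[-0.3,0.4,-0.7,0.8,0,0,1],[-0.2,0.3,-0.7,0.8,0,0,1]]}}

```text
time: 11.95
position: [0.6015, -0.0706, 0.4083]
orientation: [-0.001, 0.756, 0.655, -0.002]
force: [-0.1, -0.8, -0.3]
finger_gap: 0.004
grasp_force: 0.0
```

Emit:
{"op": "carry_out", "data": {"deltas": [[-0.2,0.9,0,0,0,0,1],[-0.1,0.9,0,0,0,0,1],[-0.2,1,0,0,0,0,1],[-0.2,0.9,0,0,0,0,1],[-0.1,0.9,0,0,0,0,1],[-0.2,0.9,0,0,0,0,1],[-0.1,0.9,0,0,0,0,1],[-0.2,0.9,0,0,0,0,1],[-0.2,1,0,0,0,0,1],[0,0,0,0,0,0,1]]}}

```text
time: 13.2
position: [0.7617, -0.1243, 0.4058]
orientation: [-0.001, 0.756, 0.655, -0.002]
force: [-0.3, -0.1, -0.3]
finger_gap: 0.007
grasp_force: 0.0
```

Run:
```python
from h import *
from workcell import imaging
p,q=now(); print(B(p),(q.inv()*tool(0)).as_rotvec(degrees=True).round(1))
d=imaging.get_image("scene");np.savez("s4.npz",**d);cv2.imwrite("pics/s4.png",d["image"][:,:,::-1])
```

```text
13.2 [ 0.7617 -0.1243  0.4058] F [-0.3 -0.1 -0.3] gap 0.01 0.0
[ 0.18807543 -0.00135279  0.40581845] [-0.2  0.1 -0.2]
```

View pics/s4.png

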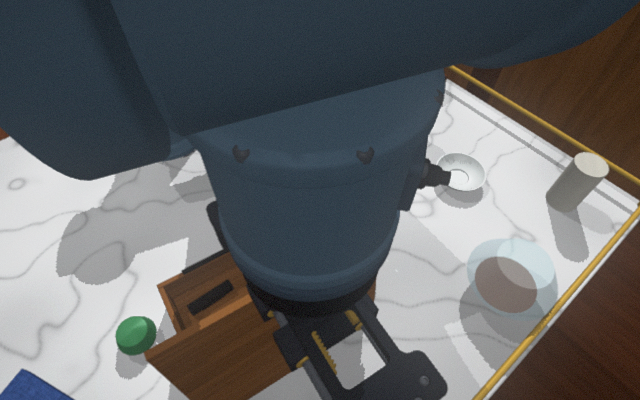

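The closed fingers are just behind the lid, at about (330,350). The lid's right top corner went from (154,376) to (147,354), so folding the stay brought the lid slightly forward. I'll measure it.

Run:
```python
from h import *
d=np.load("s4.npz")
for p in [(160,352),(200,333),(230,320),(180,375),(220,360),(240,345),(200,390)]: print(p,(B(dep(d,*p))*1000).round(1))
d=np.load("scene0.npz")
for p in [(165,375),(190,385),(230,370),(300,350)]: print(p,(B(dep(d,*p))*1000).round(1))
```

```text
(160, 352) [  96.4 -132.2  319.8]
(200, 333) [ 97.5 -89.3 314. ]
(230, 320) [ 97.9 -55.5 304.7]
(180, 375) [ 105.9 -134.   252.1]
(220, 360) [108.3 -88.4 231.2]
(240, 345) [107.5 -59.  239.3]
(200, 390) [ 114.8 -129.5  186.5]
(165, 375) [ 120.1 -136.2  317.2]
(190, 385) [ 122.5 -128.1  252.4]
(230, 370) [123.  -83.5 221.6]
(300, 350) [126.   13.6 128.8]
```

Emit:
{"op": "carry_out", "data": {"deltas": [[0,0,1,0,0,0,1],[0,0,1,0,0,0,1],[0,0,1,0,0,0,1],[0,0,1,0,0,0,1],[0,0,1,0,0,0,1],[0,-0.7,0.5,0,0,0,1],[0,-0.8,0,0,0,0,1],[0,-0.8,0,0,0,0,1],[0,-0.5,0,0,0,0,1],[0,0,0,0,0,0,1]]}}

```text
time: 14.5
position: [0.7049, -0.1158, 0.2988]
orientation: [0.0, 0.756, 0.655, -0.001]
force: [-0.2, -0.8, -0.6]
finger_gap: 0.003
grasp_force: 0.0
```

Emit:
{"op": "carry_out", "data": {"deltas": [[0,-0.2,0,0,0,0,1],[0,-0.2,0,0,0,0,1],[0,-0.2,0,0,0,0,1]]}}

```text
time: 14.88
position: [0.6932, -0.1142, 0.2984]
orientation: [0.0, 0.756, 0.655, -0.001]
force: [0.2, 1.0, 0.4]
finger_gap: 0.004
grasp_force: 0.0
```

Emit:
{"op": "carry_out", "data": {"deltas": [[0,-0.2,0,0,0,0,1],[0,-0.2,0,0,0,0,1]]}}

```text
time: 15.12
position: [0.6858, -0.1131, 0.2984]
orientation: [0.001, 0.756, 0.655, -0.0]
force: [4.9, -0.5, -3.1]
finger_gap: 0.007
grasp_force: 2.1
```

Emit:
{"op": "carry_out", "data": {"deltas": [[0,-0.2,0,0,0,0,1],[0,-0.2,0,0,0,0,1]]}}

```text
time: 15.38
position: [0.6775, -0.1119, 0.2985]
orientation: [0.0, 0.756, 0.655, -0.001]
force: [3.8, 0.3, -2.3]
finger_gap: 0.004
grasp_force: 2.0
```

Emit:
{"op": "carry_out", "data": {"deltas": [[0,-0.48,0.08,0,0,0,1],[0,-0.48,0.1,0,0,0,1],[0,-0.47,0.12,0,0,0,1],[0,-0.47,0.14,0,0,0,1],[0,-0.46,0.16,0,0,0,1]]}}

```text
time: 16.0
position: [0.6301, -0.1052, 0.2869]
orientation: [0.0, 0.756, 0.655, -0.001]
force: [2.4, -2.2, 0.6]
finger_gap: 0.004
grasp_force: 1.6
```

Emit:
{"op": "carry_out", "data": {"deltas": [[0,-0.45,0.18,0,0,0,1],[0,-0.45,0.2,0,0,0,1],[0,-0.44,0.22,0,0,0,1],[0,-0.43,0.24,0,0,0,1],[0,-0.41,0.26,0,0,0,1]]}}

```text
time: 16.62
position: [0.5869, -0.0988, 0.2643]
orientation: [-0.0, 0.756, 0.655, -0.001]
force: [1.1, -0.7, 3.9]
finger_gap: 0.007
grasp_force: 1.3
```

Run:
```python
from h import *
p,q=now(); b=B(p); print(b); v=b-np.array([.122-.0135*-1,0,.075]); print(v, np.hypot(v[0],v[2]), np.degrees(np.arctan2(v[2],-v[0])))
```

```text
16.62 [ 0.5869 -0.0988  0.2643] F [ 1.1 -0.7  3.9] gap 0.01 1.3
[ 0.01142557 -0.00039356  0.26429506]
[-0.12407443 -0.00039356  0.18929506] 0.2263340139121112 56.756954459782825
```

Tracking is good (radius 226 mm, force about 4 N). Continuing.

Emit:
{"op": "carry_out", "data": {"deltas": [[0,-0.4,0.28,0,0,0,1],[0,-0.39,0.3,0,0,0,1],[0,-0.38,0.31,0,0,0,1],[0,-0.36,0.33,0,0,0,1],[0,-0.35,0.34,0,0,0,1]]}}

```text
time: 17.25
position: [0.5497, -0.0935, 0.233]
orientation: [-0.0, 0.756, 0.655, -0.001]
force: [-0.1, -0.8, 2.7]
finger_gap: 0.002
grasp_force: 1.0
```

Emit:
{"op": "carry_out", "data": {"deltas": [[0,-0.33,0.36,0,0,0,1],[0,-0.32,0.37,0,0,0,1],[0,-0.3,0.39,0,0,0,1],[0,-0.28,0.4,0,0,0,1],[0,-0.27,0.41,0,0,0,1]]}}

```text
time: 17.88
position: [0.5201, -0.0893, 0.1943]
orientation: [-0.0, 0.756, 0.655, -0.001]
force: [-0.0, -0.1, 2.2]
finger_gap: 0.004
grasp_force: 0.8
```

Run:
```python
from h import *
from workcell import imaging
p,q=now(); b=B(p); print(b); v=b-np.array([.1355,0,.075]); print(v, np.hypot(v[0],v[2]), np.degrees(np.arctan2(v[2],-v[0])))
d=imaging.get_image("top");np.savez("t5.npz",**d);cv2.imwrite("pics/t5.png",d["image"][:,:,::-1])
```

```text
17.88 [ 0.5201 -0.0893  0.1943] F [-0.  -0.1  2.2] gap 0.0 0.8
[-0.0560357  -0.00034089  0.1943083 ]
[-0.1915357  -0.00034089  0.1193083 ] 0.22565547852388548 31.918932011296153
```

View pics/t5.png

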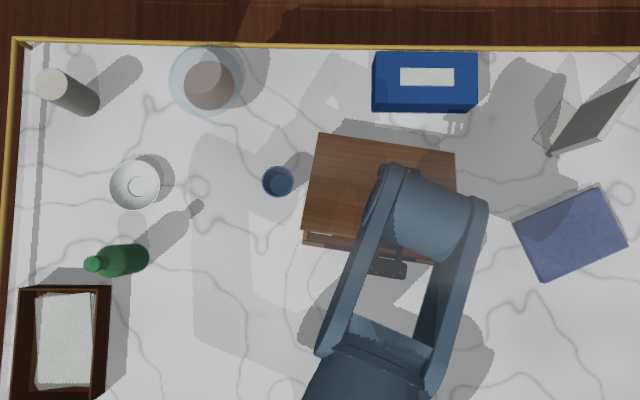

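The lid is about 29° from shut and following well, with its front edge at about row 230. I'll slow down now.

Emit:
{"op": "carry_out", "data": {"deltas": [[0,-0.25,0.42,0,0,0,1],[0,-0.23,0.43,0,0,0,1],[0,-0.21,0.44,0,0,0,1],[0,-0.19,0.45,0,0,0,1],[0,-0.13,0.37,0,0,0,1],[0,-0.1,0.3,0,0,0,1]]}}

```text
time: 18.68
position: [0.4982, -0.0862, 0.1462]
orientation: [-0.0, 0.756, 0.655, -0.001]
force: [-0.4, -0.1, 0.6]
finger_gap: 0.003
grasp_force: 0.6
```

Emit:
{"op": "carry_out", "data": {"deltas": [[0,-0.06,0.2,0,0,0,1],[0,-0.05,0.2,0,0,0,1],[0,-0.05,0.19,0,0,0,1],[0,-0.04,0.18,0,0,0,1],[0,-0.03,0.15,0,0,0,1]]}}

```text
time: 19.3
position: [0.4939, -0.0857, 0.1282]
orientation: [0.0, 0.756, 0.655, -0.001]
force: [-0.3, -0.0, 1.1]
finger_gap: 0.006
grasp_force: 0.5
```

Run:
```python
from h import *
p,q=now(); b=B(p); v=b-np.array([.1355,0,.075]); print(b,v, np.hypot(v[0],v[2]), np.degrees(np.arctan2(v[2],-v[0])))
```

```text
19.3 [ 0.4939 -0.0857  0.1282] F [-0.3 -0.   1.1] gap 0.01 0.5
[-0.08246656 -0.0003779   0.12820677] [-0.21796656 -0.0003779   0.05320677] 0.22436662636265806 13.71792397997811
```

Emit:
{"op": "carry_out", "data": {"deltas": [[0,-0.03,0.15,0,0,0,1],[0,-0.03,0.15,0,0,0,1],[0,-0.03,0.15,0,0,0,1],[0,-0.02,0.15,0,0,0,1],[0,-0.02,0.15,0,0,0,1],[0,-0.02,0.12,0,0,0,1],[0,-0.02,0.1,0,0,0,1]]}}

```text
time: 20.18
position: [0.4906, -0.0853, 0.1089]
orientation: [0.0, 0.756, 0.655, -0.001]
force: [-1.3, 0.4, 0.5]
finger_gap: 0.004
grasp_force: 0.5
```

Emit:
{"op": "carry_out", "data": {"deltas": [[0,-0.01,0.07,0,0,0,1],[0,-0.01,0.05,0,0,0,1],[0,0,0.05,0,0,0,1]]}}

```text
time: 20.55
position: [0.4901, -0.0852, 0.1056]
orientation: [0.0, 0.756, 0.655, -0.001]
force: [-0.1, 0.3, 1.4]
finger_gap: 0.003
grasp_force: 0.5
```

Emit:
{"op": "carry_out", "data": {"deltas": [[0,0,0.05,0,0,0,1],[0,0,0.05,0,0,0,1]]}}

```text
time: 20.8
position: [0.4901, -0.0852, 0.1035]
orientation: [0.0, 0.756, 0.655, -0.001]
force: [0.0, 0.7, 0.3]
finger_gap: 0.01
grasp_force: 0.5
```

Emit:
{"op": "carry_out", "data": {"deltas": [[0,0,0.05,0,0,0,1],[0,0,0.05,0,0,0,1]]}}

```text
time: 21.05
position: [0.4901, -0.0852, 0.1015]
orientation: [0.0, 0.756, 0.655, -0.001]
force: [-0.0, -0.0, 1.8]
finger_gap: 0.002
grasp_force: 0.5
```

Emit:
{"op": "carry_out", "data": {"deltas": [[0,0,0.05,0,0,0,1],[0,0,0.04,0,0,0,1]]}}

```text
time: 21.3
position: [0.4901, -0.0852, 0.0997]
orientation: [0.0, 0.756, 0.655, -0.001]
force: [-0.2, 0.3, 1.7]
finger_gap: 0.003
grasp_force: 0.5
```

Emit:
{"op": "carry_out", "data": {"deltas": [[0,0,0.05,0,0,0,1],[0,0,0.04,0,0,0,1]]}}

```text
time: 21.55
position: [0.4901, -0.0852, 0.0979]
orientation: [0.0, 0.756, 0.655, -0.001]
force: [-0.9, 0.2, 1.4]
finger_gap: 0.006
grasp_force: 0.5
```

Emit:
{"op": "carry_out", "data": {"deltas": [[0,0,0.05,0,0,0,1],[0,0,0.04,0,0,0,1]]}}

```text
time: 21.8
position: [0.4901, -0.0852, 0.0961]
orientation: [0.0, 0.756, 0.655, -0.001]
force: [-0.0, -0.0, 1.4]
finger_gap: 0.004
grasp_force: 0.5
```

Emit:
{"op": "carry_out", "data": {"deltas": [[0,0,0.04,0,0,0,1],[0,0,0.04,0,0,0,1]]}}

```text
time: 22.05
position: [0.4901, -0.0852, 0.0946]
orientation: [0.0, 0.756, 0.655, -0.001]
force: [-1.4, 1.0, 2.1]
finger_gap: 0.005
grasp_force: 0.5
```

Emit:
{"op": "carry_out", "data": {"deltas": [[0,0,0.04,0,0,0,1],[0,0,0.04,0,0,0,1]]}}

```text
time: 22.3
position: [0.4901, -0.0852, 0.0929]
orientation: [0.0, 0.756, 0.655, -0.001]
force: [-1.2, 0.7, 1.7]
finger_gap: 0.003
grasp_force: 0.5
```

Emit:
{"op": "carry_out", "data": {"deltas": [[0,0,0.04,0,0,0,1],[0,0,0.03,0,0,0,1]]}}

```text
time: 22.55
position: [0.4901, -0.0852, 0.0917]
orientation: [0.0, 0.756, 0.655, -0.001]
force: [-1.9, 0.3, 4.5]
finger_gap: 0.004
grasp_force: 2.3
```

Emit:
{"op": "carry_out", "data": {"deltas": [[0,0,0.02,0,0,0,1],[0,0,0.02,0,0,0,1]]}}

```text
time: 22.8
position: [0.49, -0.0852, 0.0912]
orientation: [0.0, 0.756, 0.655, -0.001]
force: [-3.4, 1.5, 7.2]
finger_gap: 0.004
grasp_force: 3.8
```

Emit:
{"op": "carry_out", "data": {"deltas": [[0,0,0.02,0,0,0,1],[0,0,0.01,0,0,0,1],[0,0,0,0,0,0,1]]}}

```text
time: 23.18
position: [0.49, -0.0852, 0.0909]
orientation: [-0.0, 0.756, 0.655, -0.001]
force: [-4.0, 1.2, 9.1]
finger_gap: 0.005
grasp_force: 4.5
```

Emit:
{"op": "carry_out", "data": {"deltas": [[0,0,0.02,0,0,0,1],[0,0,0,0,0,0,1],[0,0,0,0,0,0,1],[0,0,0,0,0,0,1]]}}

```text
time: 23.68
position: [0.49, -0.0852, 0.0906]
orientation: [-0.0, 0.756, 0.655, -0.001]
force: [-5.5, 1.3, 10.2]
finger_gap: 0.006
grasp_force: 5.1
```

Pressed with 10.2 N and held. Now I'll lift off gently and straight up.

Emit:
{"op": "carry_out", "data": {"deltas": [[0,0,0,0,0,0,1],[0,0,-0.05,0,0,0,1],[0,0,-0.1,0,0,0,1],[0,0,-0.3,0,0,0,1],[0,0,-0.6,0,0,0,1],[0,0,-1,0,0,0,1],[0,0,-1,0,0,0,1],[0,0,-1,0,0,0,1],[0,0,-1,0,0,0,1],[0,0,0,0,0,0,1]]}}

```text
time: 24.92
position: [0.4916, -0.0856, 0.1931]
orientation: [0.002, 0.756, 0.655, -0.0]
force: [0.7, -0.4, -0.0]
finger_gap: 0.007
grasp_force: 0.0
```

Run:
```python
from h import *
from workcell import imaging
now()
d=imaging.get_image("scene");np.savez("s6.npz",**d);cv2.imwrite("pics/s6.png",d["image"][:,:,::-1])
d=imaging.get_image("top")
for b in [(-.11,-.1,.09),(-.11,.1,.09),(-.05,.12,.09),(.05,.12,.09)]:
    u,v=proj(d,W(b)); print(b,int(u),int(v),(B(dep(d,u,v))*1000).round(1))
```

```text
24.93 [ 0.4916 -0.0856  0.1931] F [ 0.7 -0.4 -0. ] gap 0.01 0.0
(-0.11, -0.1, 0.09) 417 255 [-101.5    4.7  541.7]
(-0.11, 0.1, 0.09) 325 240 [-109.9  100.1   95.8]
(-0.05, 0.12, 0.09) 320 211 [-50.  120.   90.9]
(0.05, 0.12, 0.09) 327 166 [ 50.2 120.   88.4]
```

View pics/s6.png

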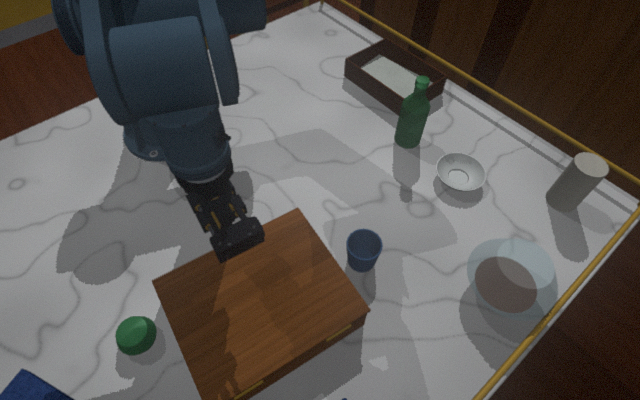

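The view shows the lid shut flat (corners at about (153,283) and (368,310)), the arm clear, and the cup, ball and other things where they were.

```bash
python3 -c "
from workcell import job
print(job.job_done())"
```

```text
the job is handed in; nothing more can be done
None
```

I unlocked and folded the stay, lowered the lid gently, pressed it onto the rubber stop with about 10 N, let go, and handed the job in at about 25 s of robot time; the judged result was not shown.

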